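Close the drying pot's keyed lid

ROBOT

A 7-joint arm with a two-finger parallel gripper is mounted at the origin on a cart in front of the work surface, level with it; the furniture and walls round the work are solid. World frame = base frame: x ahead of the robot, y to its left, z up, the work surface at z = 0. Lengths are in m, angles in degrees, forces in N, time in s.
With the tool pointing down it reaches from about 0.425 to 0.875 m from the base axis. Payload 9.9 kg.
Tool frame: the origin (TCP) lies between the finger pads; the fingertips stand 8 mm ahead of it and the grasp point (between the pads) lies 11 mm behind it; z points along the fingers, y is the line along which they close (so a half turn about z gives the same grasp; the last joint's range is limited). The gripper opens to 85 mm and grips with 20 to 120 N. Pads are 22 mm wide; open, the fingers measure 114 mm over their backs; the gripper's body (76 mm by 85 mm) begins 54 mm behind the grasp point. The pads swing forward as they close: fully open they stand 13 mm farther back than shut.
Start: joints at [63.724, 32.985, 1.427, 82.34, -0.859, 64.687, -3.237], TCP at [0.247, -0.628, 0.21] pointing down, gripper open.
Joint ranges: [-157.87, 157.87], [-19.46, 123.44], [-87.15, 90], [11.01, 140.99], [-62.26, 242.26], [9.8, 113.94], [-161.44, 161.44]. Speed limits (degrees/s): [127.2, 127.2, 172.46, 172.46, 180, 180, 180].

INTERFACE

Orientations are given as [roll, pitch, yaw] about the fixed x, y, z axes, in that order (R = Rz(yaw) Ry(pitch) Rx(roll)).
In Python, from cell import r gives the robot as it stands.
- The arm moves only by the tool send_rows, never from a script. Its argument "series" is a list of rows, each a list of 7 numbers: the shift along the tool's x, y, z each as a share of 0.15 m, from -1 to 1, then the turn, a rotation vector about the tool's x, y, z each as a share of 1.5 rad, from -1 to 1, then the opening, from -1 (shut) to 1 (fully open), so that 0 is half open. A call has 1 to 20 rows; each row is the pose to reach, as a shift and turn from the pose commanded when the call began, along the tool's axes at that moment; what a row does not reach only later rows make up. A row lasts 1/12 s, in which the tool goes at most 41.7 mm and 7.16 degrees, less where a joint would pass 70% of its speed; a pose out of reach is approached as far as the arm can. A call with a number of a shift or a turn outside -1 to 1 is refused whole. A call with a gripper value outside its range is refused whole. The fingers move at their own pace and stop on an object; "squeeze" is the grip in N (left out, the last holds). Time passes only in rows, so rows that repeat a pose let the fingers close. It gives the time, the measured TCP pose, the force, the opening and the grip force at its end, in the units of the state.
- r.read_state(): the state, without advancing time (a new reading comes with each control period).
- r.grab_frame(name): name is "side" or "top"; returns (picture, depth): 400x640x3 uint8, red, green, blue; 400x640 float32, m along the optical axis (not along the pixel's ray), 0 where there is no reading.
- r.camera_model(name): a dict with "mtx" (3x3 intrinsics, pixels), "world_to_cam" (4x4, takes a point from world to camera coordinates). Camera axes: x right, y down, z forward; pixel columns grow to the right and rows downward; lengths in m; the calibration is good to about 2 mm. A picture is of the moment at which its call begins. camera_model takes no time and is no camera call.
- r.finish_job(): hands the job in; it is judged then, once.
The state is a dict: "t": time; "joints": joint angles; "qvel": joint speeds; "effort": joint torques, N m; "tool_pos": TCP position; "orientation": TCP orientation; "ft_force": force on the tool from outside, world axes, zero at the start; "ft_torque": the same for the moment, N m; "width": finger opening in m; "finger_force": force on a finger pad.
Only numpy, scipy, OpenCV 4.12 (cv2) and the standard library are available. Lean on these libraries where they do the work, as an engineer would, in place of code of your own. Each camera call takes 0.05 s, during which the arm holds its last target. There are 200 camera calls.

TASK

The orange lid of one drying pot is not shut: its three white keys are riding on top of the pot's rim. Without lifting it off the pot, turn the orange lid until the keys drop into the yellow-marked notches of the rim, and let it sit fully home and level. Leave the blue lid on the other pot alone.

Things in the scene. Friction and masses are not known exactly. Their poses are not given: they have to be found in the camera images.
- orange_lid: Loose orange disc, 100 mm across, 6 thick, 0.1 to 0.21 kg; black grip bar on top along its x (56 long, 14 wide, 34 high). Origin: centre of disc underside, z up. Below: plug 82 mm across, 14 deep, and 3 white keys at 0, 120, 240 deg about z from x, 8 mm wide, 8 deep, reaching 60 mm from centre. Origin is 78 mm above the bench riding on its keys, 70 fully home.
- pot: Grey pot under the orange lid, fixed: 120 mm across (foot 132), bore 88, rim 70 above bench. Origin: centre of its foot, on the bench, z up. Rim has 3 notches at 0, 120, 240 deg about z from its x, 30 deg wide, 10 mm deep, floor and side stripe yellow. Any key fits any notch; keys drop within 10 deg of the notch middle; the nearest notch is 25 to 60 deg off, either way round.
- blue_lid: Lid of the other pot, loose, already home; leave alone. Same shape as the orange lid, but blue. Origin: centre of the disc underside, 70 mm above the bench.
- shut_pot: The other pot, under the blue lid, same as the first, also fixed. Origin: centre of its foot, on the bench, z up. The pots' centres are at least 150 mm apart.
Not all that is in view belongs to the job. Of the things that look like the orange_lid, the largest one is meant.

How it is judged (in metres and radians):
At the end, for the whole second after the job is handed in: The orange lid rests home on its pot: its disc's underside within 3 mm of the rim (less than 73 mm above the bench), within 10 mm of the pot's middle, level within 0.05 rad and still; the blue lid is still home on its own pot (z of orange_lid in the frame of pot below 0.073 m and horizontal distance between orange_lid and pot below 0.01 m and angle between orange_lid's own z axis and vertical below 0.05 rad and linear speed of orange_lid below 0.02 m/s and z of blue_lid in the frame of shut_pot below 0.073 m); the robot touches nothing.
It fails at once if the orange lid is lifted off its pot (more than 17 mm above the height at which it rides on its keys) (z of orange_lid in the frame of pot above 0.095 m).
It fails at once if the blue lid is moved by more than 15 mm (distance of blue_lid from where it was at the start of the episode above 0.015 m).
It also fails if it takes over 32 s, if anything falls off the work surface, if the arm or the gripper's body presses on something with over 40 N, if the wrist force passes 120 N, or if a joint passes its speed limit or range.

## Working session

There is one attempt and no reset: what is moved stays moved. The work goes in short steps, Python scripts to look and compute and a tool call to move; the robot and the scene stay as the last step left them, time stands still between calls to the robot, and variables do not carry over. Pictures are saved under pics/ and viewed, at most 10 in all, crops included, and the job is handed in when it is done.

Besides the shell and the picture viewer there is one more tool, called after "Request:" as name([rows], argument=value, ...), one row to a line, values as JSON. send_rows: Moves the arm, as the interface text tells. Its arguments: {"type":"object","properties":{"series":{"type":"array"},"squeeze":{"type":"number"}},"required":["series"]}

```bash
mkdir -p pics; python3 - <<'E'
from cell import r
import cv2,numpy as np
for n in("top","side"):
    p,d=r.grab_frame(n); cv2.imwrite(f"pics/{n}0.png",p[:,:,::-1]); np.save(f"{n}0.npy",d)
    m=r.camera_model(n); print(n,np.round(m["mtx"],1).tolist(),np.round(m["world_to_cam"],3).tolist())
s=r.read_state(); print(s["t"],s["tool_pos"],s["orientation"],s["width"])
E
```

```text
top [[403.1, 0.0, 320.1], [0.0, 403.1, 204.7], [0.0, 0.0, 1.0]] [[0.126, -0.992, 0.002, 0.074], [-0.972, -0.124, -0.202, 0.526], [0.2, 0.024, -0.979, 0.9], [0.0, 0.0, 0.0, 1.0]]
side [[404.1, 0.0, 318.1], [0.0, 404.1, 194.0], [0.0, 0.0, 1.0]] [[-0.988, -0.156, 0.001, 0.528], [-0.091, 0.569, -0.818, 0.033], [0.127, -0.808, -0.576, 0.921], [0.0, 0.0, 0.0, 1.0]]
0.1 [ 0.24694165 -0.62775094  0.20952054] [-1.79915088e+02  4.38353227e-03  2.14747498e+01] 0.08564097335403714
```

View pics/top0.png

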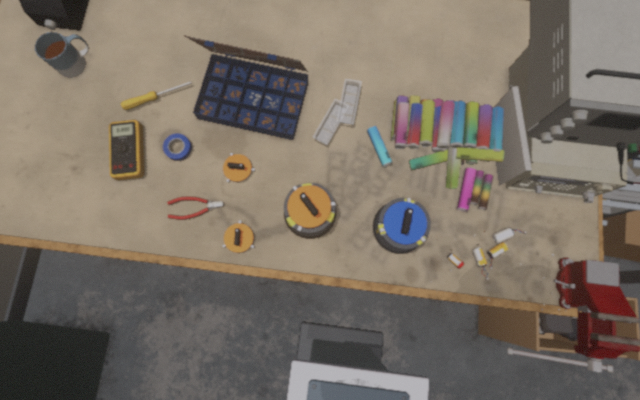

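View pics/side0.png

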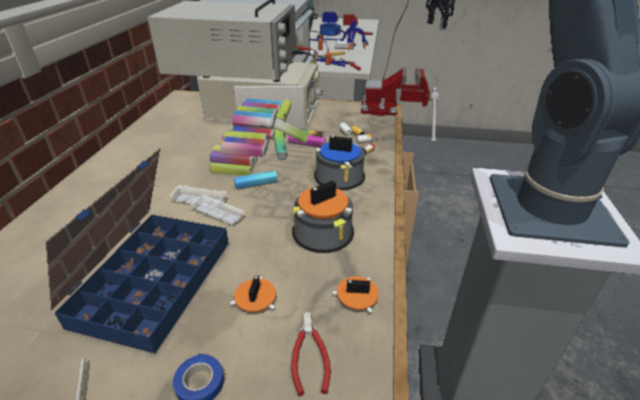

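The top view shows the large orange lid at about (310,209) and the blue one at (402,225). The small orange discs at (237,167) and (239,237) are decoys. I'll take a closer look and measure.

```bash
cat > h.py <<'E'
import cv2,numpy as np
from cell import r
def cast(n,uv,z):
    m=r.camera_model(n);T=np.array(m["world_to_cam"]);R=T[:3,:3];c=-R.T@T[:3,3]
    uv=np.atleast_2d(uv).astype(float)
    d=(np.c_[uv,np.ones(len(uv))]@np.linalg.inv(m["mtx"]).T)@R
    return c+d*((z-c[2])/d[:,2])[:,None]
def mask(p,lo,hi):
    return cv2.inRange(cv2.cvtColor(p,cv2.COLOR_RGB2HSV),np.array(lo),np.array(hi))
E
python3 - <<'E'
from h import *
p=cv2.imread("pics/top0.png")[:,:,::-1].copy()
def big(m):
    return max(cv2.findContours(m,0,1)[0],key=cv2.contourArea)
o=np.zeros(p.shape[:2],np.uint8);o[170:250,270:350]=1
for name,lo,hi,z,x in(("orange",(8,150,90),(20,255,255),.084,(275,345)),("blue",(105,150,60),(125,255,255),.076,(370,435))):
    q=mask(p,lo,hi);q[:, :x[0]]=0;q[:,x[1]:]=0;q[:180]=0;q[250:]=0
    c=cv2.convexHull(big(q))[:,0]; w=cast("top",c,z)[:,:2].astype(np.float32)
    (cx,cy),rad=cv2.minEnclosingCircle(w); e=cv2.fitEllipse(w.reshape(-1,1,2));print(name,cx,cy,rad,e)
    # bar: dark inside
    ii=np.zeros_like(q);cv2.fillConvexPoly(ii,c,255);ii=cv2.erode(ii,np.ones((5,5)))
    b=((p.max(2)<60)&(ii>0)).astype(np.uint8);bc=big(b);w=cast("top",bc[:,0],.118)[:,:2].astype(np.float32)
    print("bar",cv2.minAreaRect(w*1000), w.mean(0))
    [vx,vy,_,_]=cv2.fitLine(w,2,0,.01,.01).ravel();print("bar deg",np.degrees(np.arctan2(vy,vx)))
    y=mask(p,(22,120,90),(34,255,255));u,v=int(c[:,0].mean()),int(c[:,1].mean())
    for nm,mm,zz in(("yel",y,.065),("white",mask(p,(0,0,150),(180,60,255)),.078)):
        k=np.zeros_like(mm);k[v-40:v+45,u-40:u+40]=mm[v-40:v+45,u-40:u+40]
        n,l,st,ce=cv2.connectedComponentsWithStats(k)
        for i in range(1,n):
            if st[i,4]<3:continue
            g=cast("top",ce[i],zz)[0,:2]-(cx,cy);print(nm,st[i,4],ce[i].round(1),"r %.3f ang %.1f"%(np.hypot(*g),np.degrees(np.arctan2(g[1],g[0]))))
im=np.hstack([cv2.resize(p[160:260,262:362],(400,400),interpolation=2)]);s=cv2.imread("pics/side0.png")[170:260,275:375,::-1]
cv2.imwrite("pics/crop.png",np.hstack([im,cv2.resize(s,(400,400),interpolation=2)])[:,:,::-1])
E
```

```text
orange 0.506286084651947 0.1571749597787857 0.04619931802153587 ((0.5083686113357544, 0.1552026867866516), (0.06684532761573792, 0.09225437045097351), 142.60116577148438)
bar ((481.7511901855469, 144.99293518066406), (0.0, 0.0), 0.0) [0.4817512  0.14499293]
bar deg -86.33862
yel 11 [306.5 184.6] r 0.052 ang 22.9
yel 38 [330.5 217.1] r 0.051 ang -116.2
yel 32 [290.8 221.3] r 0.063 ang 134.7
white 1731 [294.4 178. ] r 0.075 ang 41.2
white 56 [335.5 161.6] r 0.116 ang -20.7
white 34 [348.4 161.9] r 0.132 ang -32.6
white 85 [335.1 175.1] r 0.087 ang -30.3
white 52 [349.9 179.5] r 0.106 ang -48.9
white 3 [345.3 189.3] r 0.084 ang -58.1
white 11 [348.5 202. ] r 0.084 ang -79.2
white 12 [332.2 203.2] r 0.046 ang -80.1
white 13 [343.4 211.2] r 0.073 ang -95.8
white 679 [319.  235.8] r 0.075 ang -160.8
white 12 [299.2 227.6] r 0.062 ang 158.9
blue 0.4914768934249878 -0.05868644267320633 0.047417040914297104 ((0.4913257360458374, -0.05861710011959076), (0.09223784506320953, 0.09256022423505783), 111.79696655273438)
bar ((484.9092712402344, -53.24051284790039), (12.106276512145996, 47.652366638183594), 85.44316101074219) [ 0.48470458 -0.05280829]
bar deg -4.527441
yel 3 [380. 226.] r 0.056 ang 104.3
yel 6 [419.2 242.2] r 0.055 ang -136.0
white 32 [376.7 182.1] r 0.113 ang 40.7
white 524 [385.9 194.1] r 0.078 ang 39.7
white 9 [429.6 181.4] r 0.114 ang -25.2
white 234 [439.7 204.6] r 0.091 ang -56.1
white 4 [414.5 182.8] r 0.097 ang -8.3
white 5 [373.2 189.4] r 0.105 ang 49.9
white 26 [409. 199.] r 0.055 ang -4.4
white 19 [382.1 229.4] r 0.056 ang 114.7
white 20 [366.8 233.7] r 0.092 ang 114.0
white 583 [414.5 253.9] r 0.074 ang -158.7
white 18 [422.4 238.5] r 0.053 ang -127.5
white 198 [370.1 253.6] r 0.109 ang 138.4
white 41 [382.  255.2] r 0.093 ang 151.0
```

View pics/crop.png

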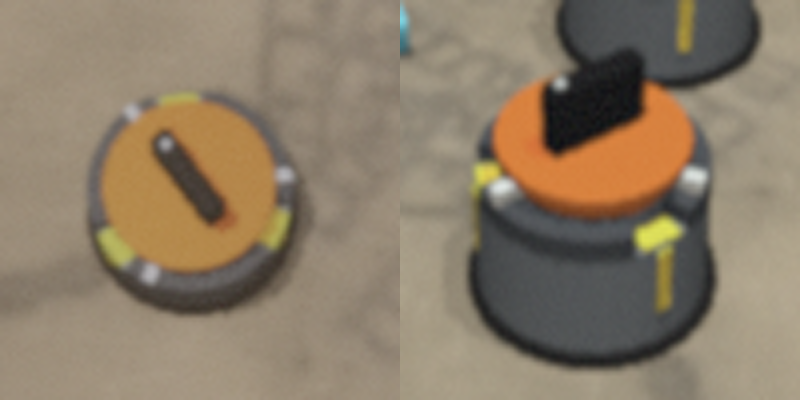

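The crop shows white keys at (133,112), (285,175) and (150,273), yellow notches at (180,98), (278,228) and (115,246), and the bar running from (162,140) to (218,215). The first disc contour was poor, so I'll fit the centre from the keys and a wider orange mask.

```bash
python3 - <<'E'
from h import *
p=cv2.imread("pics/top0.png")[:,:,::-1].copy()
f=lambda a:np.array(a)/4+np.array([262,160])-.4
k=cast("top",f([(133,112),(285,175),(150,273)]),.077)[:,:2]
n=cast("top",f([(180,98),(278,228),(115,246)]),.061)[:,:2]
print("keys mean",k.mean(0),"notch mean",n.mean(0))
q=mask(p,(5,90,60),(21,255,255));q[:,:283]=0;q[:,336:]=0;q[:183]=0;q[231:]=0
q=cv2.morphologyEx(q,cv2.MORPH_OPEN,np.ones((3,3)))
c=max(cv2.findContours(q,0,1)[0],key=cv2.contourArea);h=cv2.convexHull(c)[:,0]
print("disc",cv2.fitEllipse(cast("top",h,.084)[:,:2].astype(np.float32).reshape(-1,1,2)))
C=k.mean(0)
for nm,g in(("key",k-C),("notch",n-C)):print(nm,np.hypot(*g.T).round(4),np.degrees(np.arctan2(g[:,1],g[:,0])).round(1))
d=np.load("top0.npy");v,u=np.mgrid[180:235,280:340];m=r.camera_model("top");K=m["mtx"];T=np.array(m["world_to_cam"])
z=d[180:235,280:340];P=np.stack([(u-K[0][2])/K[0][0]*z,(v-K[1][2])/K[1][1]*z,z],-1).reshape(-1,3)
W=(P-T[:3,3])@T[:3,:3];b=W[(W[:,2]>.105)&(W[:,2]<.13)]
print("bar",len(b),b.mean(0),cv2.minAreaRect((b[:,:2]*1000).astype(np.float32)))
t=W[(abs(W[:,2]-.084)<.004)];print("disc z",len(t),t.mean(0))
E
```

```text
keys mean [0.50090326 0.16422837] notch mean [0.50180837 0.16378204]
disc ((0.5000577569007874, 0.16394998133182526), (0.10041019320487976, 0.10128277540206909), 167.14883422851562)
key [0.055  0.0555 0.0552] [ 44.2 -76.  163.6]
notch [0.0569 0.0558 0.0542] [  13.6 -105.6  133.9]
bar 170 [0.49997159 0.16332935 0.11712755] ((501.312744140625, 163.77073669433594), (56.82653045654297, 14.138842582702637), 44.41987228393555)
disc z 1247 [0.49965525 0.16336716 0.08418942]
```

```bash
python3 - <<'E'
from h import *
for n in("top","side"):
    d=np.load(n+"0.npy");v,u=np.mgrid[:400,:640];m=r.camera_model(n);K=m["mtx"];T=np.array(m["world_to_cam"])
    P=np.stack([(u-K[0][2])/K[0][0]*d,(v-K[1][2])/K[1][1]*d,d],-1).reshape(-1,3)
    W=((P-T[:3,3])@T[:3,:3])[d.ravel()>0]
    print(n,"rows x .2...9, cols y .3..-.8 max z cm")
    for x in np.arange(.2,.9,.1):
        print("%.1f"%x,[int(100*s[:,2].max()) if len(s:=W[(abs(W[:,0]-x)<.05)&(abs(W[:,1]-y)<.05)]) else None for y in np.arange(.3,-.85,-.1)])
E
```

```text
top rows x .2...9, cols y .3..-.8 max z cm
0.2 [-88, 0, 0, 0, 0, 0, -1, 3, 8, -39, -44, -44]
0.3 [0, 0, 0, 0, 0, 0, 0, 0, 13, -39, -43, -44]
0.4 [4, 8, 7, 8, 8, 2, 2, 5, 13, None, None, None]
0.5 [1, 12, 11, 10, 11, 2, 2, 1, 9, 0, None, None]
0.6 [4, 8, 7, 7, 7, 9, 14, 14, 18, 0, None, None]
0.7 [4, 4, 2, 8, 11, 12, 31, 31, 26, 10, -1, -13]
0.8 [21, 20, 2, 9, 11, 11, 34, 34, None, None, -3, -23]
side rows x .2...9, cols y .3..-.8 max z cm
0.2 [None, None, None, -79, -79, -79, -1, 3, 8, 33, 29, -44]
0.3 [0, 0, 0, 0, 0, 0, 0, 0, 13, 32, 31, -45]
0.4 [4, 8, 7, 7, 8, 2, 2, 5, 12, None, None, None]
0.5 [1, 12, 12, 10, 11, 2, 2, 1, 9, 0, None, None]
0.6 [4, 7, 7, 2, 7, 9, 14, 14, 18, 0, None, None]
0.7 [4, 4, 2, 8, 11, 11, 33, 33, 33, 27, 27, 27]
0.8 [20, 20, 2, 8, 11, 11, 34, 34, 33, None, None, 27]
```

Request:
send_rows([
  [0.93,-0.985,0,0,0,0,1],
  [0.93,-0.985,0,0,0,0,1],
  [0.93,-0.985,0,0,0,0,1],
  [0.93,-0.985,0,0,0,0,1],
  [0.93,-0.985,0,0,0,0,1],
  [0.93,-0.985,0,0,0,0,1],
  [0.93,-0.985,0,0,0,0,1],
])

```text
t: 0.68
tool_pos: [0.3241, -0.4376, 0.2105]
orientation: [-180.0, -0.0, 21.7]
ft_force: [0.3, -1.0, 0.1]
width: 0.0854
finger_force: 0.0
```

Request:
send_rows([
  [0.93,-0.985,0,0,0,0,1],
  [0.93,-0.985,0,0,0,0,1],
  [0.93,-0.985,0,0,0,0,1],
  [0.93,-0.985,0,0,0,0,1],
  [0.93,-0.985,0,0,0,0,1],
  [0.93,-0.985,0,0,0,0,1],
  [0.93,-0.985,0,0,0,0,1],
])

```text
t: 1.27
tool_pos: [0.3993, -0.2504, 0.2103]
orientation: [180.0, -0.0, 21.6]
ft_force: [-0.8, -0.9, 0.4]
width: 0.0856
finger_force: 0.0
```

Request:
send_rows([
  [0.55,-0.78,0,0,0,0,1],
  [0.55,-0.78,0,0,0,0,1],
  [0.55,-0.78,0,0,0,0,1],
  [0.55,-0.78,0,0,0,0,1],
  [0.55,-0.78,0,0,0,0,1],
  [0.55,-0.78,0,0,0,0,1],
])

```text
t: 1.77
tool_pos: [0.4328, -0.1132, 0.2102]
orientation: [180.0, 0.0, 21.5]
ft_force: [0.6, -1.0, -0.3]
width: 0.0856
finger_force: 0.0
```

Request:
send_rows([
  [0.55,-0.78,0,0,0,0,1],
  [0.55,-0.78,0,0,0,0,1],
  [0.55,-0.78,0,0,0,0,1],
  [0.55,-0.78,0,0,0,0,1],
  [0.55,-0.78,0,0,0,0,1],
  [0.55,-0.78,0,0,0,0,1],
])

```text
t: 2.27
tool_pos: [0.4669, 0.0254, 0.21]
orientation: [180.0, 0.0, 21.4]
ft_force: [-0.4, -0.4, 0.2]
width: 0.0858
finger_force: 0.0
```

Request:
send_rows([
  [0.54,-0.77,0,0,0,-0.26,1],
  [0.54,-0.77,0,0,0,-0.26,1],
  [0.54,-0.77,0,0,0,-0.26,1],
  [0.54,-0.77,0,0,0,-0.26,1],
  [0.54,-0.77,0,0,0,-0.26,1],
  [0.54,-0.77,0,0,0,-0.26,1],
  [0.54,-0.77,0,0,0,-0.26,1],
  [0.54,-0.77,0,0,0,-0.26,1],
])

```text
t: 2.93
tool_pos: [0.4998, 0.1613, 0.2102]
orientation: [179.9, 0.1, 43.6]
ft_force: [-0.6, -0.7, -0.7]
width: 0.0857
finger_force: 0.0
```

Request:
send_rows([
  [0.015,-0.009,0.2,0,0,-0.01,1],
  [0.015,-0.009,0.4,0,0,-0.01,1],
  [0.015,-0.009,0.55,0,0,-0.01,1],
  [0.015,-0.009,0.65,0,0,-0.01,1],
  [0.015,-0.009,0.72,0,0,-0.01,1],
  [0.015,-0.009,0.75,0,0,-0.01,1],
  [0.015,-0.009,0.75,0,0,-0.01,1],
  [0.015,-0.009,0.75,0,0,-0.01,1],
])

```text
t: 3.6
tool_pos: [0.5007, 0.1665, 0.0985]
orientation: [180.0, -0.0, 44.6]
ft_force: [-0.3, 0.3, 0.1]
width: 0.0852
finger_force: 0.0
```

Request:
send_rows([
  [0,0,0,0,0,0,-1],
  [0,0,0,0,0,0,-1],
  [0,0,0,0,0,0,-1],
  [0,0,0,0,0,0,-1],
  [0,0,0,0,0,0,-1],
  [0,0,0,0,0,0,-1],
  [0,0,0,0,0,0,-1],
  [0,0,0,0,0,0,-1],
  [0,0,0,0,0,0,-1],
  [0,0,0,0,0,0,-1],
  [0,0,0,0,0,0,-1],
  [0,0,0,0,0,0,-1],
], squeeze=30)

```text
t: 4.6
tool_pos: [0.5002, 0.1668, 0.0978]
orientation: [-180.0, 0.0, 44.7]
ft_force: [-0.1, 0.9, 0.6]
width: -0.0001
finger_force: 0.0
```

The gripper shut on nothing, so I'll look.

```bash
python3 - <<'E'
from h import *
p,d=r.grab_frame("top");s,_=r.grab_frame("side")
cv2.imwrite("pics/t1.png",np.hstack([cv2.resize(p[130:270,240:380],(400,400),interpolation=2),cv2.resize(s[110:260,250:400],(400,400),interpolation=2)])[:,:,::-1])
print(r.read_state())
E
```

```text
{'t': 4.7, 'joints': array([-12.05346174,  28.84304559, -16.70292436, 112.19313396,
        12.28400347,  40.65674621, -81.48489148]), 'qvel': array([ 0.03228542, -0.02885276,  0.03625384, -0.09755067, -0.00324874,
        0.02578801,  0.01921787]), 'effort': array([-1.34050195e-03, -6.21966934e+01, -2.52099440e+00, -2.01616019e+01,
        1.04620960e-02,  2.40548005e-03,  1.87830040e-05]), 'tool_pos': array([0.50020959, 0.16676476, 0.09775107]), 'orientation': array([-1.79996171e+02,  5.71323950e-03,  4.46760025e+01]), 'ft_force': array([-0.2258227 , -0.33339903, -0.20141419]), 'ft_torque': array([-0.00184682,  0.00445721, -0.00656471]), 'finger_force': 0.0, 'width': -0.00021753487878843842}
```

View pics/t1.png

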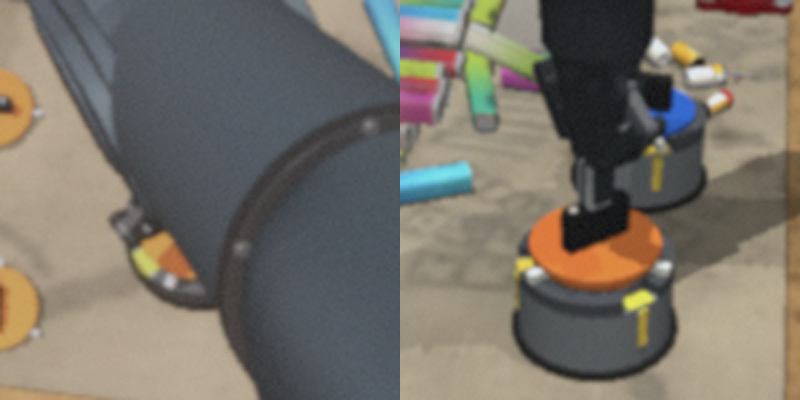

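```bash
python3 - <<'E'
from h import *
m=r.camera_model("side");T=np.array(m["world_to_cam"])
for X in([.5002,.1667,.0978],[.5002,.1667,.0898],[.5002,.1667,.1087],[.5005,.164,.118],[.5002,.1667,.16]):
    c=T[:3,:3]@X+T[:3,3];q=m["mtx"]@c;q=q[:2]/q[2];print(X,q.round(1),"crop",((q-[250,110])/.375+[400,0]).round(),c[2])
p,d=r.grab_frame("side");v,u=np.mgrid[130:215,300:350];z=d[130:215,300:350];K=m["mtx"]
P=np.stack([(u-K[0][2])/K[0][0]*z,(v-K[1][2])/K[1][1]*z,z],-1)
W=(P-T[:3,3])@T[:3,:3]
for vv in range(165,206,3):print(vv,[tuple((W[vv-130,uu-300]*1000).astype(int)) for uu in(316,320,324,328,332)])
cv2.imwrite("pics/s2.png",cv2.resize(p[150:225,275:375],(800,600),interpolation=2)[:,:,::-1])
E
```

```text
[0.5002, 0.1667, 0.0978] [322.1 195. ] crop [592. 227.] 0.7933971121925512
[0.5002, 0.1667, 0.0898] [322.1 198.3] crop [592. 236.] 0.7980037096630724
[0.5002, 0.1667, 0.1087] [322.2 190.5] crop [592. 215.] 0.7871206231389658
[0.5005, 0.164, 0.118] [322.3 185.7] crop [593. 202.] 0.7839841988687541
[0.5002, 0.1667, 0.16] [322.4 168. ] crop [593. 155.] 0.757580816859248
165 [(np.int64(511), np.int64(168), np.int64(166)), (np.int64(502), np.int64(178), np.int64(173)), (np.int64(494), np.int64(184), np.int64(177)), (np.int64(486), np.int64(193), np.int64(183)), (np.int64(477), np.int64(205), np.int64(191))]
168 [(np.int64(511), np.int64(170), np.int64(160)), (np.int64(502), np.int64(178), np.int64(166)), (np.int64(494), np.int64(182), np.int64(170)), (np.int64(486), np.int64(193), np.int64(177)), (np.int64(477), np.int64(203), np.int64(184))]
171 [(np.int64(513), np.int64(161), np.int64(148)), (np.int64(502), np.int64(179), np.int64(160)), (np.int64(495), np.int64(180), np.int64(162)), (np.int64(485), np.int64(195), np.int64(172)), (np.int64(479), np.int64(188), np.int64(168))]
174 [(np.i
[... 1900 characters left out ...]
(np.int64(509), np.int64(181), np.int64(100)), (np.int64(502), np.int64(176), np.int64(97)), (np.int64(495), np.int64(171), np.int64(94)), (np.int64(488), np.int64(162), np.int64(88)), (np.int64(481), np.int64(157), np.int64(86))]
201 [(np.int64(509), np.int64(181), np.int64(92)), (np.int64(502), np.int64(178), np.int64(91)), (np.int64(496), np.int64(167), np.int64(84)), (np.int64(488), np.int64(168), np.int64(85)), (np.int64(480), np.int64(169), np.int64(87))]
204 [(np.int64(510), np.int64(181), np.int64(85)), (np.int64(502), np.int64(178), np.int64(84)), (np.int64(494), np.int64(179), np.int64(85)), (np.int64(486), np.int64(179), np.int64(86)), (np.int64(478), np.int64(178), np.int64(86))]
```

View pics/s2.png

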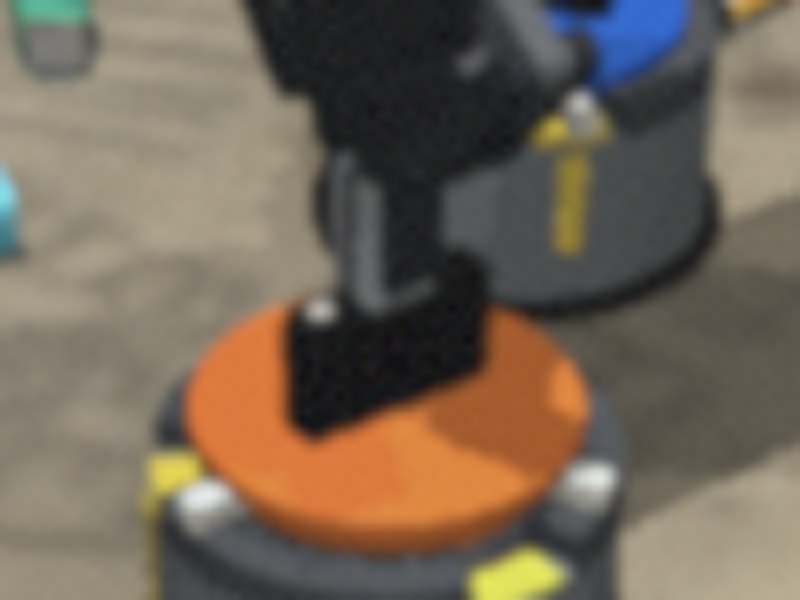

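The close-up shows the shut fingertips ending at about crop (405,305), just above the bar top. That is about z=0.12, roughly 30 mm higher than the reported TCP implies. I'll open, go down partway and check before closing.

Request:
send_rows([
  [0,-0.0,0,0,0,0,1],
  [0,0,0,0,0,0,1],
  [0,0,0,0,0,0,1],
  [0,0,0,0,0,0,1],
  [0,0,0,0,0,0,1],
  [0,0,0,0,0,0,1],
  [0.0,0.0,0.03,0,0,0,1],
  [0.0,0.0,0.06,0,0,0,1],
  [0,0,0.1,0,0,0,1],
  [0,0,0.1,0,0,0,1],
  [0,0,0.1,0,0,0,1],
])

```text
t: 5.67
tool_pos: [0.4998, 0.1667, 0.0822]
orientation: [-180.0, 0.1, 44.7]
ft_force: [-0.7, 0.1, 0.3]
width: 0.0855
finger_force: 0.0
```

```bash
python3 - <<'E'
from h import *
s,_=r.grab_frame("side");cv2.imwrite("pics/s3.png",cv2.resize(s[135:225,265:385],(800,600),interpolation=2)[:,:,::-1])
s=r.read_state();print(s["tool_pos"],s["ft_force"],s["width"])
E
```

```text
[0.50004288 0.16676572 0.08249426] [ 0.36972259 -0.28631897 -0.04564608] 0.08548688580859838
```

View pics/s3.png

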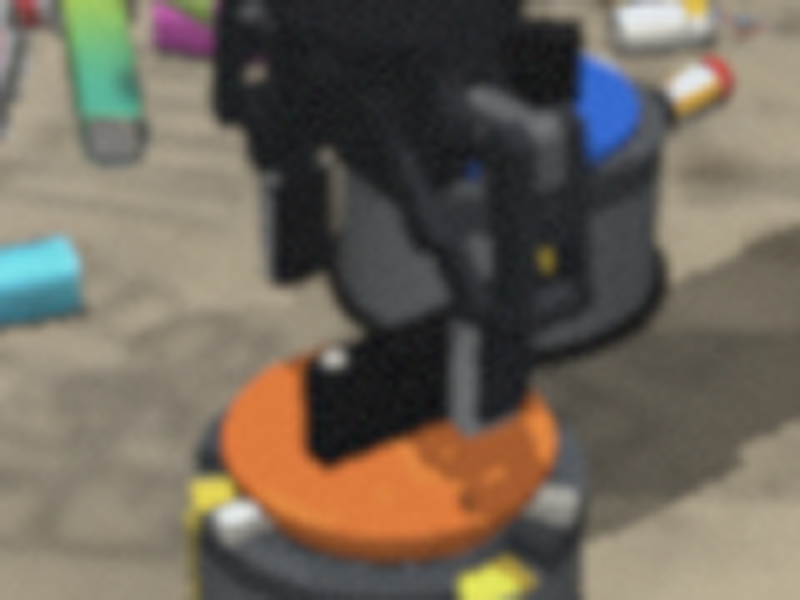

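The open fingers straddle the bar, with the near tip at (485,430) and the far tip at (295,280). They are still well above the disc, so I'll go 9 mm lower and close.

Request:
send_rows([
  [0,0.014,0.03,0,0,0,1],
  [0,0.014,0.06,0,0,0,1],
  [0,0.014,0.06,0,0,0,1],
  [0,0.014,0.06,0,0,0,-1],
  [0,0.014,0.06,0,0,0,-1],
  [0,0.014,0.06,0,0,0,-1],
  [0,0.014,0.06,0,0,0,-1],
  [0,0.014,0.06,0,0,0,-1],
  [0,0.014,0.06,0,0,0,-1],
  [0,0.014,0.06,0,0,0,-1],
  [0,0.014,0.06,0,0,0,-1],
  [0,0.014,0.06,0,0,0,-1],
  [0,0.014,0.06,0,0,0,-1],
], squeeze=30)

```text
t: 6.8
tool_pos: [0.5018, 0.1653, 0.074]
orientation: [180.0, -0.0, 44.7]
ft_force: [-1.0, -0.2, 3.4]
width: 0.0131
finger_force: 33.2
```

Request:
send_rows([
  [0,0,0,0,0,0.04,-1],
  [0,0,0,0,0,0.08,-1],
  [0,0,0,0,0,0.12,-1],
  [0,0,0,0,0,0.16,-1],
  [0,0,0,0,0,0.2,-1],
  [0,0,0,0,0,0.24,-1],
  [0,0,0,0,0,0.28,-1],
  [0,0,0,0,0,0.32,-1],
  [0,0,0,0,0,0.355,-1],
  [0,0,0,0,0,0.355,-1],
  [0,0,0,0,0,0.355,-1],
  [0,0,0,0,0,0.355,-1],
])

```text
t: 7.8
tool_pos: [0.5016, 0.1653, 0.0737]
orientation: [180.0, 0.0, 14.3]
ft_force: [-0.6, -0.7, -0.9]
width: 0.0133
finger_force: 32.6
```

Request:
send_rows([
  [0,0,0.013,0,0,0,-1],
  [0,0,0.026,0,0,0,-1],
  [0,0,0.04,0,0,0,-1],
  [0,0,0.05,0,0,0,-1],
  [0,0,0.05,0,0,0,-1],
])

```text
t: 8.22
tool_pos: [0.5016, 0.1653, 0.0661]
orientation: [-180.0, 0.0, 14.2]
ft_force: [-0.3, -0.1, -1.7]
width: 0.0136
finger_force: 32.6
```

Request:
send_rows([
  [0,0,0,0,0,0,1],
  [0,0,0,0,0,0,1],
  [0,0,0,0,0,0,1],
  [0,0,0,0,0,0,1],
  [0,0,0,0,0,0,1],
  [0,0,0,0,0,0,1],
  [0,0,0,0,0,0,1],
  [0,0,0,0,0,0,1],
  [0,0,-0.1,0,0,0,1],
  [0,0,-0.3,0,0,0,1],
  [0,0,-0.5,0,0,0,1],
  [0,0,-0.7,0,0,0,1],
  [0,0,-0.9,0,0,0,1],
  [0,0,-0.9,0,0,0,1],
])

```text
t: 9.38
tool_pos: [0.5043, 0.1664, 0.2068]
orientation: [-179.9, -0.5, 14.2]
ft_force: [0.9, 0.3, 0.1]
width: 0.0853
finger_force: 0.0
```

```bash
python3 - <<'E'
from h import *
p,d=r.grab_frame("side");m=r.camera_model("side");T=np.array(m["world_to_cam"]);K=m["mtx"]
cv2.imwrite("pics/s4.png",cv2.resize(p[135:255,265:385],(600,600),interpolation=2)[:,:,::-1])
v,u=np.mgrid[:400,:640];P=np.stack([(u-K[0][2])/K[0][0]*d,(v-K[1][2])/K[1][1]*d,d],-1);W=(P-T[:3,3])@T[:3,:3]
q=mask(p,(5,120,60),(21,255,255));q[:,:285]=0;q[:,365:]=0;q[:165]=0;q[255:]=0
q=cv2.erode(q,np.ones((3,3)));w=W[q>0];w=w[(abs(w[:,0]-.5)<.07)&(w[:,2]>.068)];z=np.median(w[:,2]);t=w[abs(w[:,2]-z)<.004]
A=np.linalg.lstsq(np.c_[t[:,:2]-[.5,.164],np.ones(len(t))],t[:,2],rcond=None)[0];print(len(t),"z",A[2],"tilt",A[:2])
w=t[:,:2].astype(np.float32);print(cv2.fitEllipse(cv2.convexHull(w)))
b=mask(p,(105,150,60),(125,255,255));b[:,:310]=0;b[:,370:]=0;b[:120]=0;b[180:]=0;print("blue z",np.median(W[b>0][:,2]))
print(r.read_state()["tool_pos"],r.read_state()["t"])
E
```

```text
707 z 0.07776272868332697 tilt [-0.0011075 -0.0075698]
((0.497484415769577, 0.16742023825645447), (0.09417665749788284, 0.09513521194458008), 15.385756492614746)
blue z 0.07774288765359874
[0.50339405 0.16595107 0.20427892] 9.4333
```

View pics/s4.png

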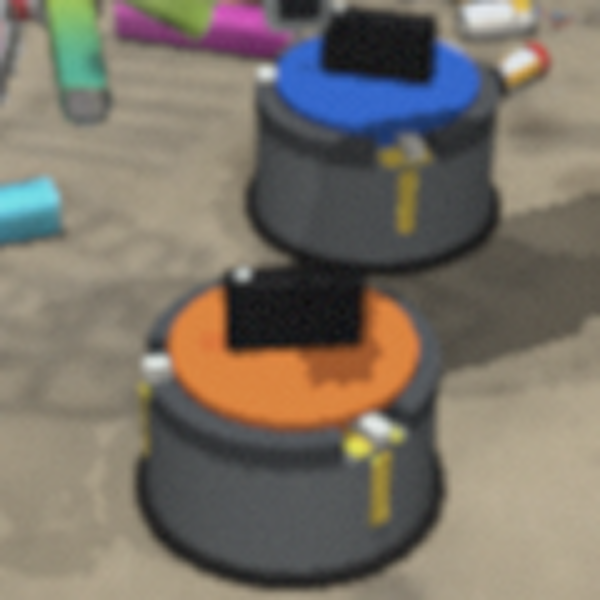

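The keys sit in the yellow notches at (155,365) and (378,430). The orange disc is level and at the same height as the blue lid, 77.8 mm against 77.7. The gripper is clear, so I'm handing in.

```bash
python3 -c "
from cell import r
print(r.finish_job())"
```

```text
the job is handed in; nothing more can be done
None
```

I turned the orange lid about 30° clockwise; its keys dropped into the notches and it sits level at the blue lid's height. The blue lid was not touched, and I handed the job in at about 9.4 s (no verdict came back).

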